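# Load a roll into the bread case through its push flap

### The arm

A 6-joint arm with a two-finger parallel gripper is mounted at the origin on the work surface. World frame = base frame: x ahead of the robot, y to its left, z up, the work surface at z = 0. Lengths are in m, angles in rad, forces in N, time in s.
With the tool pointing down it reaches from about 0.3 to 0.875 m from the base axis. Payload 6.4 kg.
Tool frame: the origin (TCP) lies midway between the tips of the shut fingers; the grasp point (between the pads) lies 19 mm behind it; z points along the fingers, y is the line along which they close (so a half turn about z gives the same grasp; the last joint's range is limited). The gripper opens to 85 mm and grips with 20 to 120 N. Pads are 22 mm wide; open, the fingers measure 114 mm over their backs; the gripper's body (76 mm by 85 mm) begins 54 mm behind the grasp point. The pads swing forward as they close: fully open they stand 13 mm farther back than shut.
Start: joints at [0.935, 0.181, 1.607, -0, 1.354, -0.206], TCP at [0.24, 0.523, 0.231] pointing down, gripper open.
Joint ranges: [-2.99, 2.99], [-0.89, 2.07], [0.3, 2.58], [-1.14, 4.28], [0, 2.63], [-3.12, 3.12]. Speed limits (rad/s): [2.57, 2.57, 3.01, 3.14, 3.14, 3.14].

### API

Orientations are given as a unit quaternion [w, x, y, z].
In Python, from bench import ctrl gives the robot as it stands. The module is installed in compiled form; this text tells all that it offers.
- The arm moves only by the tool move_arm, never from a script. Its argument "plan" is one flat list of numbers, 6 for each row, row after row: the shift along the world's x, y, z in units of 50 mm (1.0 is 50 mm), then the turn, a rotation vector about the world's x, y, z in rad. A call has 1 to 10 rows; each row is the pose to reach, as a shift and turn from the pose commanded when the call began; what a row does not reach only later rows make up. A row lasts 1/8 s, in which the tool goes at most 62.5 mm and 10.7 degrees, less where a joint would pass 70% of its speed; a pose out of reach is approached as far as the arm can. A call with a gripper value outside its range is refused whole. "grip" is the finger opening in mm, from 0 to 85.4, set as the call begins (left out, the last holds). The fingers move at their own pace and stop on an object; the grip force is fixed at half the most. Time passes only in rows, so rows that repeat a pose let the fingers close. It gives the time, the measured TCP pose, the force, the opening and the grip force at its end, in the units of the state.
- ctrl.get_obs(): the state, without advancing time (a new reading comes with each control period).
- ctrl.camera(name): name is "scene" or "top" or "wrist"; returns a dict with "pixels" (384x512x3 uint8, red, green, blue), "fx", "fy", "cx", "cy" (pixels), "origin" and "attitude" of the camera in the world. Camera axes: x right, y down, z forward; pixel columns grow to the right and rows downward; lengths in m; the calibration is good to about 2 mm. A picture is of the moment at which its call begins. There is no depth.
- ctrl.hand_in(): hands the job in; it is judged then, once.
The state is a dict: "time_s": time; "q": joint angles; "dq": joint speeds; "joint_efforts": joint torques, N m; "eef_pos": TCP position; "eef_rot": TCP orientation; "wrist_force": force on the tool from outside, world axes, zero at the start; "torque": the same for the moment, N m; "opening": opening from 0.0 (shut) to 1.0 (fully open); "grasp_force": force on a finger pad.
Only numpy, scipy, OpenCV 4.12 (cv2) and the standard library are available. Lean on these libraries where they do the work, as an engineer would, in place of code of your own. Each camera call takes 0.05 s, during which the arm holds its last target. There are 200 camera calls.

### The job

Load the pale wheat roll into the bread case through the flap it is lying in front of: push that flap open with one finger and, while this finger keeps it open, push the roll with the other finger across the landing and over the sill under the flap, so that it slides down the chute inside. Then draw the hand out and let the flap close fully behind it. Do not pick the roll up, and leave the dark rye roll, the other flap and the things on the table alone.

Things in the scene. Friction and masses are not known exactly. Their poses are not given: they have to be found in the camera images.
- case: Counter-top bread case fixed to the table, wood with clear panes: 345 mm wide, 345 mm high, from x = -130 to +217 mm in its own frame. Origin: on the table, right below the middle of the sill. Own x points level from the robot's side into the case, y to the left, z up. Two flaps side by side, openings 150 mm wide centred at y = +82.5 (left) and -82.5 mm (right), a 14 mm post between.
- sill (a point): Middle of the sill (case x = 0, y = 0, z = 125 mm). Before it, x = -130 to 0, lies the flat wooden landing, top 125 mm above the table, open in front and at both ends. Behind it and the flaps a smooth metal chute slopes down at 30 degrees: a roll whose middle is pushed past the sill tips and slides down by itself to x about 120 mm, against rolls already inside.
- hinge_line (a point): Middle of the flaps' common hinge line (case x = 2, y = 0, z = 325 mm): level, along the case's y, 200 mm above the landing. A wooden rail, z = 329 to 345 mm, lies above it; between landing and hinge each opening is free once its flap is pushed in.
- roll: The pale wheat roll to be loaded: light golden, oval, crusty, flat underneath; 58 mm along its own x, 90 mm along its own y, 42 mm high (z, up), widest 15 mm above its underside, 60 to 130 g. Origin: middle of its underside. It starts on the landing before the left or the right flap (either), long side within 0.25 rad of parallel to the flap, middle 65 to 85 mm before the sill.
- roll_center (a point): Middle of the wheat roll, 18 mm above its underside.
- rye_roll: Dark brown rye roll of the same shape, on the landing in front of the other flap; origin in the middle of its underside. To be left alone.
- flap_left (a joint): Left flap, rad: 0 hanging shut, upright over the sill; grows as its lower edge swings into the case, to 1.3. Clear pane with aluminium edge, 144 mm wide, 194 mm long, up to 7 mm thick, hinged along its top edge on the hinge line; lower edge 6 mm above the sill. Its weight and a light spring close it: at its push pad about 0.4 N starts it, about 2 N holds it at 0.6 rad.
- flap_right (a joint): The same for the right flap, at y = -82.5 mm in the case's frame.
- flap_left_pad (a point): Middle of the front face of the left flap's push pad: an orange block 80 mm wide, 45 mm high, standing 20 mm proud of the pane on the robot's side, its middle 117 mm below the hinge line (83 mm above the landing, its lower edge 60 mm above it). Moves with the flap.
- flap_right_pad (a point): The same on the right flap.
- honey_jar: Amber jar of honey with brass cap, 68 mm across, 95 mm high, standing on the table at the left of the case; origin under its middle. Leave alone.
- mug: Blue mug, 80 mm across, 85 mm high, on the table at the right of the case; origin under its middle. Leave alone.
Things that resemble listed ones, but are neither listed nor needed, are in the scene too. What is shaped like the roll but red is not meant.

How it is judged:
By the outcome, as a careful person would: the job done as asked, in the order asked, and still so for the second after the job is handed in, with the robot touching nothing.
It also fails if it takes over 35 s, if anything falls off the work surface, if the arm or the gripper's body presses on something with over 40 N, if the wrist force passes 120 N, or if a joint passes its speed limit or range.

## Working session

There is one attempt and no reset: what is moved stays moved. The work goes in short steps, Python scripts to look and compute and a tool call to move; the robot and the scene stay as the last step left them, time stands still between calls to the robot, and variables do not carry over. Pictures are saved under pics/ and viewed, at most 10 in all, crops included, and the job is handed in when it is done.

Besides the shell and the picture viewer there is one more tool, called after "Request:" as a command line: name --argument value ..., lists and objects as JSON in quotes. move_arm: Moves the arm, as the interface text tells. Its arguments: {"type":"object","properties":{"plan":{"type":"array"},"grip":{"type":"number"}},"required":["plan"]}

```bash
mkdir -p pics; python3 - <<'E'
from bench import ctrl
import cv2,numpy as np
for n in("scene","top"):
    c=ctrl.camera(n); cv2.imwrite(f"pics/{n}0.png",c["pixels"][:,:,::-1])
    print(n,{k:np.round(v,4).tolist() for k,v in c.items() if k!="pixels"})
o=ctrl.get_obs();print(o)
E
```

```text
scene {'fx': 366.5273, 'fy': 366.5273, 'cx': 250.8349, 'cy': 183.6107, 'origin': [0.5618, 0.3665, 1.1382], 'attitude': [-0.0099, 0.0583, 0.9841, -0.1675]}
top {'fx': 364.703, 'fy': 364.703, 'cx': 256.7106, 'cy': 190.9263, 'origin': [0.3519, 0.0345, 1.1315], 'attitude': [-0.0539, 0.709, -0.7003, 0.0633]}
{'time_s': 0.1, 'q': array([ 9.34674449e-01,  1.81475614e-01,  1.60786826e+00,  2.31854266e-05,
        1.35379614e+00, -2.06318862e-01]), 'dq': array([-0.00097431, -0.00082416, -0.00182221, -0.00080336, -0.00173482,
       -0.00178044]), 'joint_efforts': array([ 2.15177247e-04, -4.45876551e+01, -3.52236199e+01, -2.44608000e-04,
        4.19407384e-03, -1.09247600e-05]), 'eef_pos': array([0.23929712, 0.52231857, 0.23048846]), 'eef_rot': array([-3.26667385e-04,  2.13253586e-01,  9.76996576e-01, -7.01424830e-04]), 'wrist_force': array([ 0.34195789, -0.43612068, -0.44860356]), 'torque': array([-0.00328279, -0.03618553, -0.03815877]), 'grasp_force': 0.0, 'opening': 0.9984518713088936}
```

View pics/scene0.png

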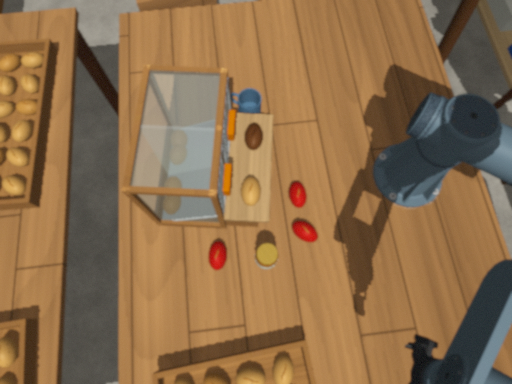

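View pics/top0.png

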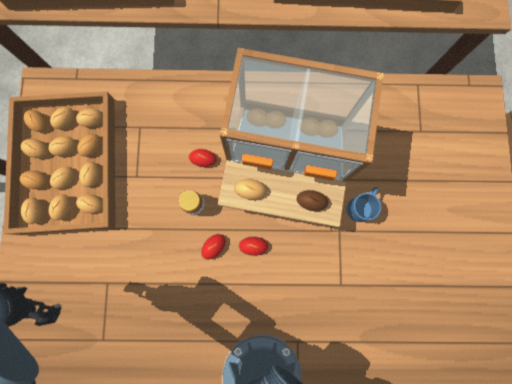

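The scene picture shows the case, with the wheat roll at (250,190) and the rye at (254,136). In the top picture the wheat roll is at (250,189), before the left flap, the rye at (312,200), and the orange pads at (257,160) and (320,172).

```bash
python3 - <<'E'
import cv2,numpy as np
a=cv2.imread("pics/top0.png")[40:240,175:390]; b=cv2.imread("pics/scene0.png")[55:275,110:300]
cv2.imwrite("pics/topc.png",cv2.resize(a,None,fx=3.7,fy=3.0,interpolation=cv2.INTER_CUBIC)[:600,:800])
cv2.imwrite("pics/scenec.png",cv2.resize(b,None,fx=2.7,fy=2.7,interpolation=cv2.INTER_CUBIC))
for n in("top0","scene0"):
    h=cv2.cvtColor(cv2.imread(f"pics/{n}.png"),cv2.COLOR_BGR2HSV)
    for nm,lo,hi in(("orange",(8,190,170),(20,255,255)),("wheat",(14,90,190),(24,170,255)),("rye",(4,80,30),(16,220,120))):
        m=cv2.inRange(h,lo,hi); k,_,st,ce=cv2.connectedComponentsWithStats(m)
        print(n,nm,[(np.round(ce[i],1).tolist(),st[i].tolist()) for i in range(1,k) if st[i][4]>60 and 100<ce[i][0]<390 and 60<ce[i][1]<240][:8])
E
```

```text
top0 orange [([258.2, 160.4], [243, 155, 29, 11, 142]), ([321.1, 171.8], [305, 167, 31, 11, 175])]
top0 wheat [([221.8, 145.4], [22, 52, 445, 178, 24784]), ([131.7, 150.6], [126, 129, 12, 47, 458])]
top0 rye [([111.4, 171.6], [17, 94, 111, 142, 2633]), ([379.8, 172.2], [325, 126, 88, 106, 3366]), ([225.6, 147.6], [221, 137, 10, 23, 99]), ([290.5, 158.1], [285, 149, 15, 21, 103]), ([214.8, 162.3], [205, 154, 16, 14, 68]), ([315.0, 201.0], [298, 191, 32, 21, 401]), ([208.3, 206.3], [190, 195, 32, 21, 342])]
scene0 orange [([231.1, 123.9], [228, 110, 8, 30, 172]), ([226.8, 178.6], [223, 164, 9, 31, 194])]
scene0 wheat [([259.4, 175.9], [244, 115, 29, 106, 1596]), ([234.5, 175.6], [230, 137, 8, 82, 284]), ([227.4, 207.6], [225, 197, 5, 22, 81])]
scene0 rye [([379.4, 169.3], [334, 64, 119, 251, 7290]), ([253.2, 135.2], [245, 123, 17, 26, 321]), ([145.7, 206.6], [131, 194, 30, 28, 150]), ([264.4, 237.6], [256, 230, 19, 19, 199])]
```

View pics/topc.png

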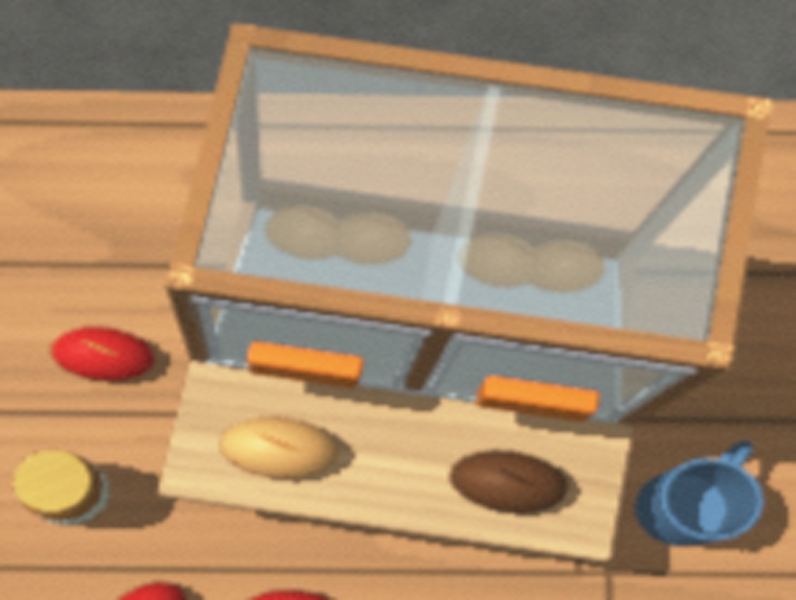

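View pics/scenec.png

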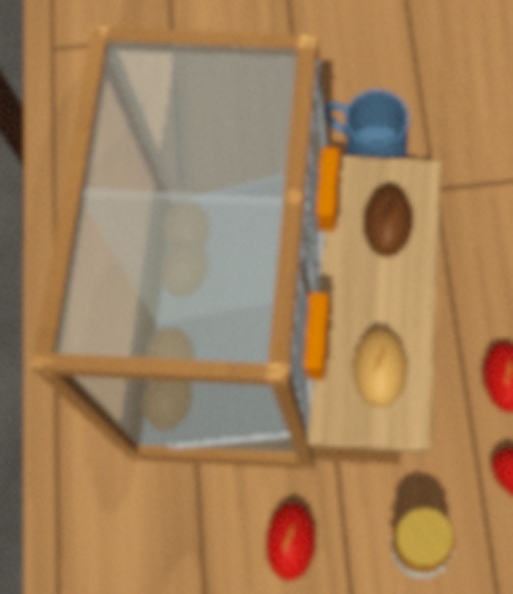

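The crops show the landing corners, top frame corners and roll outlines well enough. In the top crop the wheat roll's middle is at about (278,447), and in the scene crop about (380,364).

```bash
cat > geo.py <<'E'
import numpy as np
from scipy.spatial.transform import Rotation as R
C={"scene":(366.5273,250.8349,183.6107,[0.5618,0.3665,1.1382],[-0.0099,0.0583,0.9841,-0.1675]),
"top":(364.703,256.7106,190.9263,[0.3519,0.0345,1.1315],[-0.0539,0.709,-0.7003,0.0633])}
def ray(n,u,v,z):
    f,cx,cy,o,q=C[n]; d=R.from_quat(np.roll(q,-1)).apply([(u-cx)/f,(v-cy)/f,1]); o=np.array(o)
    return o+d*(z-o[2])/d[2]
def tc(u,v,z): return ray("top",175+u/3.7-.4,40+v/3-.4,z)
def sc(u,v,z): return ray("scene",110+u/2.7-.4,55+v/2.7-.4,z)
E
python3 - <<'E'
from geo import *
np.set_printoptions(precision=4,suppress=True)
P=dict(LFL=(tc(160,495,.125),sc(428,450,.125)),LFR=(tc(610,558,.125),sc(440,160,.125)),
BL=(tc(233,25,.345),sc(35,357,.345)),BR=(tc(770,100,.345),sc(98,30,.345)),
FL=(tc(170,288,.345),sc(292,383,.345)),FR=(tc(728,365,.345),sc(318,38,.345)),
LBL=(tc(190,362,.125),sc(308,445,.125)),
roll=(tc(278,447,.143),sc(380,364,.143)),rye=(tc(508,482,.143),sc(388,218,.143)),
padL=(tc(305,361,.22),sc(316,334,.22)),padR=(tc(540,396,.22),sc(328,187,.22)))
for k,v in P.items(): print(k,v[0][:2],v[1][:2])
m={k:(v[0]+v[1])[:2]/2 for k,v in P.items()}
src=dict(LFL=(-.13,.1725),LFR=(-.13,-.1725),BL=(.217,.1725),BR=(.217,-.1725))
A=np.array(list(src.values()));B=np.array([m[k] for k in src])
a0,b0=A.mean(0),B.mean(0); H=(A-a0).T@(B-b0); th=np.arctan2(H[0,1]-H[1,0],H[0,0]+H[1,1])
Rm=np.array([[np.cos(th),-np.sin(th)],[np.sin(th),np.cos(th)]]);t=b0-Rm@a0
print("yaw",th,"org",t)
for k in m: print(k,"in case",Rm.T@(m[k]-t))
E
```

```text
LFL [0.4806 0.1295] [0.4847 0.1316]
LFR [ 0.4265 -0.2078] [ 0.4248 -0.2085]
BL [0.8221 0.0733] [0.8211 0.0635]
BR [ 0.7657 -0.265 ] [ 0.7602 -0.2623]
FL [0.6083 0.1072] [0.6071 0.1121]
FR [ 0.5541 -0.2299] [ 0.552  -0.2284]
LBL [0.6075 0.1102] [0.609  0.1114]
roll [0.5238 0.0415] [0.5241 0.0374]
rye [ 0.4936 -0.1294] [ 0.495  -0.1323]
padL [0.5854 0.0233] [0.5862 0.0243]
padR [ 0.5571 -0.1399] [ 0.558  -0.1367]
yaw -0.17153103457592533 org [ 0.5804 -0.0608]
LFL in case [-0.1289  0.1719]
LFR in case [-0.1273 -0.1716]
BL in case [0.2157 0.1685]
BR in case [ 0.2146 -0.1687]
FL in case [-0.0022  0.1726]
FR in case [ 0.0018 -0.1705]
LBL in case [-0.0018  0.1738]
roll in case [-0.0727  0.0891]
rye in case [-0.0728 -0.0837]
padL in case [-0.0091  0.0843]
padR in case [-0.0092 -0.0803]
```

```bash
cat >> geo.py <<'E'
TH=-0.1715; O=np.array([.5804,-.0608,0])
Z=R.from_euler('z',TH)
def w(p): return Z.apply(p)+O
def cs(p): return Z.inv().apply(np.array(p)-O)
def tool(a): # a: dip below level; y up-forward
    ax=np.array([np.cos(a),0,-np.sin(a)]); y=np.array([np.sin(a),0,np.cos(a)]); x=np.cross(y,ax)
    return R.from_matrix(Z.as_matrix()@np.c_[x,y,ax])
def delta(o,p,Rt):
    Rn=R.from_quat(np.roll(o["eef_rot"],-1))
    return np.round((np.array(p)-o["eef_pos"])/.05,2),np.round((Rt*Rn.inv()).as_rotvec(),3)
def tips(o):
    Rn=R.from_quat(np.roll(o["eef_rot"],-1)); k=13*min(1,o["opening"])
    g=42.7*o["opening"]
    return [np.round(cs(o["eef_pos"]+Rn.apply([0,s,-k])/1000)*1000,1) for s in(-g,g+14.5)]
E
python3 - <<'E'
from geo import *
from bench import ctrl
o=ctrl.get_obs()
print(delta(o,w([-.0956-.03,.087,.33]),tool(np.pi/4)))
E
```

```text
(array([ 4.64, -9.52,  1.99]), array([ 0.393, -0.747, -1.24 ]))
```

Request:
move_arm --plan '[0,0,1,0,0,0,0.6,-1.2,2,0.05,-0.09,-0.15,1.2,-2.4,2,0.1,-0.18,-0.3,1.7,-3.5,2,0.15,-0.28,-0.46,2.2,-4.6,2,0.2,-0.37,-0.62,2.7,-5.6,2,0.24,-0.46,-0.77,3.2,-6.6,2,0.29,-0.55,-0.92,3.7,-7.6,2,0.34,-0.65,-1.08,4.2,-8.6,2,0.393,-0.747,-1.24,4.64,-9.52,2,0.393,-0.747,-1.24]' --grip 85

```text
time_s: 1.35
eef_pos: [0.4709, 0.046, 0.3298]
eef_rot: [0.293, 0.707, 0.594, 0.247]
wrist_force: [0.5, 1.2, -1.5]
opening: 0.993
grasp_force: 0.0
```

```bash
python3 - <<'E'
from geo import *
from bench import ctrl
o=ctrl.get_obs(); print(o["time_s"],o["q"].round(2),o["eef_pos"],tips(o))
print(delta(o,w([-.0956,.087,.164]),tool(np.pi/4)))
E
```

```text
1.35 [-0.14 -0.69  2.28 -0.04  0.76  0.05] [0.4709169  0.04603622 0.32978616] [array([-165.2,   86.7,  308.9]), array([-95.1,  86.5, 379.2])]
(array([ 0.6 , -0.1 , -3.32]), array([-0.001,  0.002,  0.002]))
```

Request:
move_arm --plan '[0,0,-0.9,0,0,0,0,0,-1.8,0,0,0,0.2,0,-2.5,0,0,0,0.4,-0.07,-3,0,0,0,0.6,-0.1,-3.3,0,0,0,0.6,-0.1,-3.3,0,0,0]'

```text
time_s: 2.1
eef_pos: [0.5006, 0.0417, 0.1642]
eef_rot: [0.292, 0.707, 0.595, 0.245]
wrist_force: [-0.7, -0.3, -0.6]
opening: 0.988
grasp_force: 0.0
```

```bash
python3 - <<'E'
from geo import *
from bench import ctrl
import cv2
o=ctrl.get_obs(); print(o["time_s"],o["q"].round(2),o["eef_pos"],o["wrist_force"],tips(o))
print(delta(o,w([-.0956,.087,.164]),tool(np.pi/4)))
a=ctrl.camera("scene")["pixels"][55:275,110:360,::-1]; b=ctrl.camera("wrist")["pixels"][:,:,::-1]
cv2.imwrite("pics/s1.png",cv2.resize(a,None,fx=2.7,fy=2.7,interpolation=cv2.INTER_CUBIC))
cv2.imwrite("pics/w1.png",b)
E
```

```text
2.1 [-0.14 -0.3   2.42 -0.1   0.24  0.13] [0.50058903 0.04167668 0.16420578] [-0.71210073 -0.28435603 -0.63500928] [array([-135.1,   87.4,  143.5]), array([-65. ,  87.4, 213.3])]
(array([ 0.01, -0.01, -0.  ]), array([ 0.   , -0.003,  0.   ]))
```

View pics/s1.png

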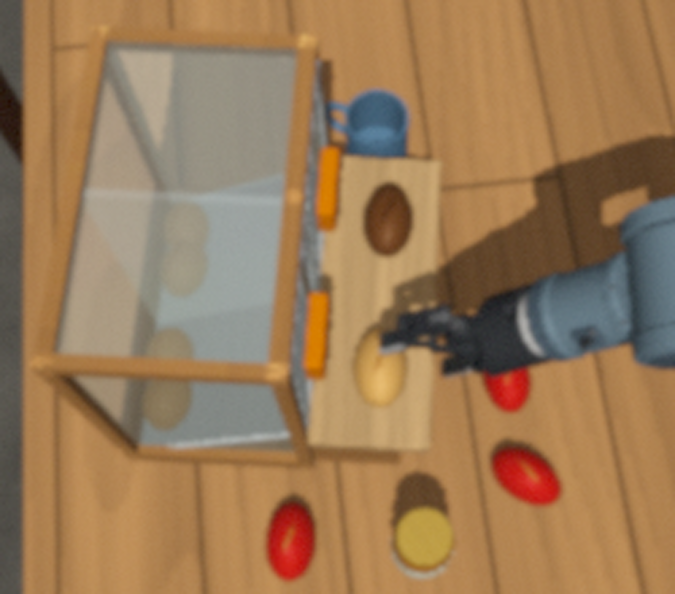

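View pics/w1.png

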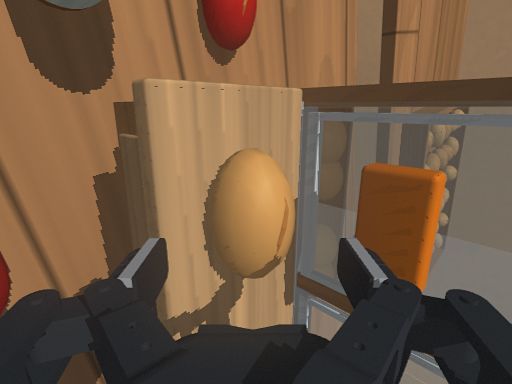

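The scene view shows the hand behind the roll with the upper finger at (390,342) above it. The wrist view shows the roll at (252,213), the lower finger tip at (155,250), the pad at (400,225) and the upper tip at (355,250). I'll check the lateral alignment with the wrist calibration.

```bash
python3 - <<'E'
from geo import *
from bench import ctrl
c=ctrl.camera("wrist");o=ctrl.get_obs()
Rc=R.from_quat(np.roll(c["attitude"],-1));oc=c["origin"]
def pr(p):
    d=Rc.inv().apply(w(p)-oc); return np.round([c["fx"]*d[0]/d[2]+c["cx"],c["fy"]*d[1]/d[2]+c["cy"]])
print("cam case",cs(oc))
print("roll ctr",pr([-.0727,.089,.14]),"pad",pr([-.0185,.0825,.208]))
for t in tips(o): print("tip",t,pr(t/1000))
def hit(u,v,z):
    d=Rc.apply([(u-c["cx"])/c["fx"],(v-c["cy"])/c["fy"],1]); return cs(oc+d*(z-oc[2])/d[2]).round(4)
for p in((252,150),(252,277),(208,213)): print(hit(*p,.14))
print("landing FL",hit(137,82,.125),"post/BL",hit(300,88,.125))
E
```

```text
cam case [-0.1965528   0.15821303  0.26897689]
roll ctr [246. 216.] pad [383. 231.]
tip [-134.3   87.6  145.9] [166. 253.]
tip [-64.1  87.7 216.5] [365. 253.]
[-0.0675  0.132   0.14  ]
[-0.0675  0.0408  0.14  ]
[-0.1035  0.0993  0.14  ]
landing FL [-0.1308  0.1696  0.125 ] post/BL [0.0009 0.1725 0.125 ]
```

Predictions match. I'll advance the first part, opening the flap and starting the roll.

Request:
move_arm --plan '[0.2,-0.03,0,0,0,0,0.4,-0.07,0,0,0,0,0.6,-0.1,0,0,0,0,0.75,-0.13,0,0,0,0,0.9,-0.16,0,0,0,0,1.05,-0.18,0,0,0,0,1.15,-0.2,0,0,0,0,1.28,-0.22,0,0,0,0,1.28,-0.22,0,0,0,0]'

```text
time_s: 3.38
eef_pos: [0.566, 0.0306, 0.1664]
eef_rot: [0.294, 0.707, 0.595, 0.247]
wrist_force: [-0.4, 0.1, 0.8]
opening: 0.995
grasp_force: 0.3
```

```bash
python3 - <<'E'
from geo import *
from bench import ctrl
import cv2
o=ctrl.get_obs(); print(o["time_s"],o["q"].round(2),o["eef_pos"],o["wrist_force"],tips(o))
cv2.imwrite("pics/w2.png",ctrl.camera("wrist")["pixels"][:,:,::-1])
E
```

```text
3.375 [-0.14 -0.11  2.28 -0.1   0.19  0.12] [0.56599649 0.03062024 0.16637825] [-0.37844578  0.09042545  0.7914095 ] [array([-68.9,  87.6, 145.4]), array([  1.3,  87.6, 215.9])]
```

View pics/w2.png

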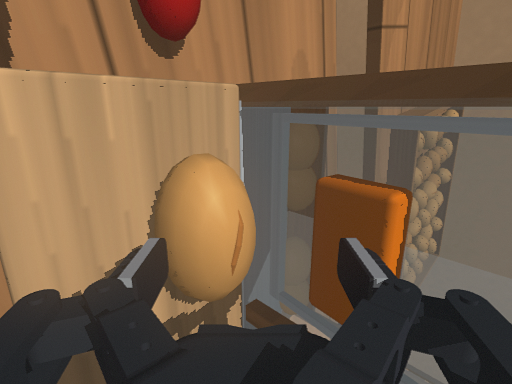

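The flap is opening under the upper finger at (360,250), and the roll's front is at the sill at (250,225). Continuing.

Request:
move_arm --plan '[0.14,-0.02,-0.02,0,0,0,0.28,-0.05,-0.03,0,0,0,0.42,-0.07,-0.03,0,0,0,0.56,-0.1,-0.03,0,0,0,0.7,-0.12,-0.03,0,0,0,0.82,-0.14,-0.03,0,0,0,0.95,-0.16,-0.03,0,0,0,0.95,-0.16,-0.03,0,0,0]'

```text
time_s: 4.42
eef_pos: [0.6133, 0.0226, 0.1645]
eef_rot: [0.293, 0.707, 0.595, 0.247]
wrist_force: [-1.8, 0.1, -0.3]
opening: 0.997
grasp_force: 0.7
```

```bash
python3 - <<'E'
from geo import *
from bench import ctrl
import cv2
o=ctrl.get_obs(); print(o["time_s"],o["q"].round(2),o["eef_pos"],o["wrist_force"],tips(o))
cv2.imwrite("pics/w3.png",ctrl.camera("wrist")["pixels"][:,:,::-1])
E
```

```text
4.425 [-0.15  0.    2.17 -0.1   0.18  0.11] [0.61326888 0.02262766 0.16450314] [-1.81420708  0.12090314 -0.32297581] [array([-21.1,  87.8, 143.5]), array([ 49.3,  87.8, 214. ])]
```

View pics/w3.png

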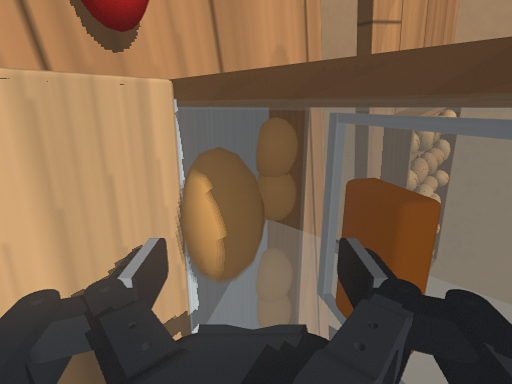

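The roll is across the sill (at (222,215), inside the opening), tipping. I'll push a bit more and hold.

Request:
move_arm --plan '[0.12,-0.02,0,0,0,0,0.24,-0.04,0,0,0,0,0.24,-0.04,0,0,0,0,0.24,-0.04,0,0,0,0,0.24,-0.04,0,0,0,0]'

```text
time_s: 5.1
eef_pos: [0.6248, 0.0207, 0.1645]
eef_rot: [0.293, 0.707, 0.595, 0.247]
wrist_force: [-1.0, 0.3, -0.5]
opening: 0.994
grasp_force: 0.9
```

```bash
python3 - <<'E'
from geo import *
from bench import ctrl
import cv2
o=ctrl.get_obs(); print(o["time_s"],o["q"].round(2),o["eef_pos"],o["wrist_force"],tips(o))
cv2.imwrite("pics/w4.png",ctrl.camera("wrist")["pixels"][:,:,::-1])
E
```

```text
5.1 [-0.15  0.03  2.14 -0.1   0.18  0.11] [0.62482626 0.02073435 0.16454746] [-1.00488442  0.33034341 -0.50693611] [array([ -9.3,  87.9, 143.6]), array([ 60.9,  87.9, 214. ])]
```

View pics/w4.png

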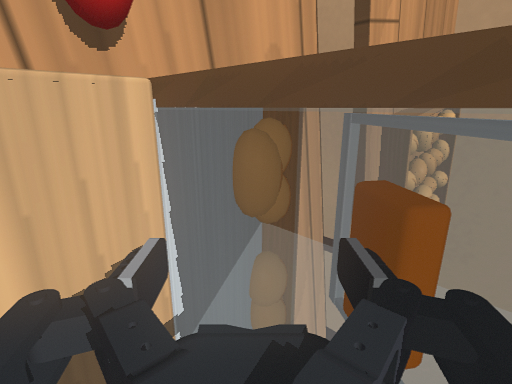

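The roll has slid down and lies against the rolls inside at (260,172). Withdrawing straight back.

Request:
move_arm --plan '[-0.2,0.03,0,0,0,0,-0.45,0.08,0,0,0,0,-0.7,0.12,0,0,0,0,-0.95,0.16,0,0,0,0,-1.2,0.21,0,0,0,0,-1.45,0.25,0,0,0,0,-1.8,0.31,0,0,0,0,-2.2,0.38,0,0,0,0,-2.7,0.46,0.1,0,0,0,-3.2,0.5,0.6,0,0,0]'

```text
time_s: 6.4
eef_pos: [0.4632, 0.0461, 0.1933]
eef_rot: [0.292, 0.707, 0.595, 0.246]
wrist_force: [0.7, 0.2, 2.1]
opening: 0.996
grasp_force: 0.0
```

Request:
move_arm --plan '[-0.1,0,1,0,0,0,-0.2,0,2,0,0,0,-0.2,0.6,3,0,0,0,-0.2,1.4,3,0,0,0,-0.2,2.2,3,0,0,0,-0.2,3,3,0,0,0,-0.2,3,3,0,0,0,-0.2,3,3,0,0,0]'

```text
time_s: 7.4
eef_pos: [0.4547, 0.1956, 0.3446]
eef_rot: [0.293, 0.706, 0.595, 0.247]
wrist_force: [0.3, -1.0, 0.6]
opening: 0.997
grasp_force: 0.0
```

```bash
python3 - <<'E'
from geo import *
from bench import ctrl
import cv2
o=ctrl.get_obs(); print(o["time_s"],o["q"].round(2),o["eef_pos"],o["wrist_force"],np.abs(o["dq"]).max())
a=ctrl.camera("top")["pixels"][40:240,175:390,::-1]; cv2.imwrite("pics/t5.png",cv2.resize(a,None,fx=3.7,fy=3.0,interpolation=cv2.INTER_CUBIC)[:600,:800])
E
```

```text
7.4 [ 0.42 -0.46  2.13 -0.55  0.86  0.83] [0.45473966 0.19564869 0.34464341] [ 0.26217482 -1.01604707  0.58539795] 0.033221336475636465
```

View pics/t5.png

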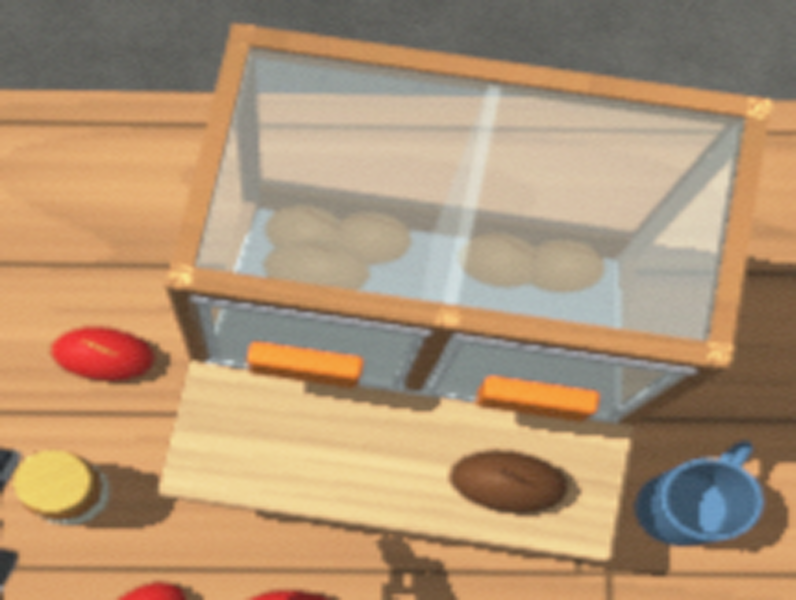

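The picture shows the roll inside at (315,265), and the left flap shut, with its pad at (305,361) as before. The rye, jar and mug are unmoved, and the hand is clear.

```bash
python3 -c "
from bench import ctrl
print(ctrl.hand_in())"
```

```text
the job is handed in; nothing more can be done
None
```

The wheat roll went through the left flap and is down the chute, the flap closed behind the hand, the rye roll, other flap, jar and mug look unmoved, and the job is handed in at about 7.5 s; no verdict came back.

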